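# Move the squeeze-tab clip cover from the empty tub to the button tub

## Task

The yellow button tub has been left open: take the white clip cover off the empty grey tub by squeezing its two red side tabs together, and clip it onto the yellow tub. Keep the tabs squeezed while you press it fully home against the sprung button tray, then let the tabs spring out so that both hooks catch and the cover stays on. Be gentle: do not crush the tabs, wrench the cover off or ram it down, and leave the other things on the table where they are.

Things in the scene. Friction and masses are not known exactly. Their poses are not given: they have to be found in the camera images.
- cover_mid (a point): Loose white clip cover (about 120 g), at first clipped on the grey tub. This point: its centre, midway between its two upright red tabs, 21 mm above the plate's underside; axes z up, y from tab to tab. Plate 104 (x) by 92 (y) by 4 mm; a white pad on it, 70 by 34 mm, tops out 14 mm above the underside. It fits a tub either way round.
- cover_under (a point): Centre of the underside of the cover's plate. Below it: two rounded ribs, 8 mm deep, guide the plate into a tub's mouth (play 1.5 mm in x, 2 mm in y), and each tab has a square outward hook reaching 12 mm down. The cover neither comes off nor goes on unless each tab is squeezed at least 4 mm.
- tab_l (a joint): Inward travel of the red tab at the cover's +y: 0 at rest, 0.005 m at its stop. Upright plate 30 mm wide (x), 5 thick, from the cover's plate to 38 mm above the underside. Outer faces of the two tabs 62 mm apart at rest, 52 squeezed; outside them is free, so they are pinched from above and are the handle too. 4 N starts a tab, 10.5 N holds it at its stop; over 50 N cracks it.
- tab_r (a joint): The same for the red tab on the cover's -y side.
- empty_tub: Empty grey tub, stuck down: 104 (x) by 92 (y) by 50 mm high, walls 5 mm, open top. Origin at the centre of its underside, z up. Inside the +y and -y rims runs a ledge, 60 mm long, 5 mm deep from the rim's top, 6 mm wide, that the hooks catch under with 1.5 mm of upright play. With the cover on, the plate's underside is at the rim.
- tub_stand: White foot, stuck down, that carries the yellow tub to be closed. Origin at the centre of the foot's underside, z up. The tub stands square on it (same axes, size and rim as the grey tub), clamped at a height that is NOT measured and differs each time: its rim is 62 to 76 mm above this origin. The rim is a hard stop for the cover's plate: find it by feel.
- stand_top (a point): A point on the foot's axis, 12 mm above its origin. In the yellow tub's middle a black sprung button tray (60 by 38 mm) stands 8 mm above the rim; it pushes back with 4 N at first touch, 7 N when the plate meets the rim. Let go more than about 1.5 mm above the rim, the hooks do not catch; once caught, the cover rides up by that play. Over 35 N between cover and a tub damages them.
There are look-alikes about, which are no part of the job. Of the things like the part that bears cover_mid, leave any that is orange; of the rest the smaller one is meant.

How it is judged (in metres and radians):
On the way, in this order (a step that is already met when the one before it is completed fails the run):
1. the cover is freed and lifted clear of the grey tub, held by its squeezed tabs (z of cover_mid in the frame of empty_tub above 0.095 m and value of joint each of tab_l, tab_r above 0.003 m), for 0.1 s.
2. the cover is pressed home on the yellow tub and both tabs have sprung out under its ledges (horizontal distance between cover_mid and tub_stand below 0.004 m and z of cover_mid in the frame of tub_stand between 0.08 and 0.101 m and angle between cover_mid's own z axis and vertical below 0.05 rad and value of joint each of tab_l, tab_r below 0.0015 m and contact force between cover and tub_stand above 7 N), for 0.2 s.
At the end, for the whole second after the job is handed in: The cover lies level on the yellow button tub, centred to 4 mm, both tabs out to within 1.5 mm of rest, and the hooks holding it down against the pressed-in button tray (more than 7 N of contact between cover and tub), at rest and let go (all of step 2 and linear speed of cover below 0.02 m/s); the robot touches nothing.
It fails at once if a red tab is crushed: the fingers press it with more than 50 N (contact force between the fingers and tab_l above 50 N or contact force between the fingers and tab_r above 50 N).
It fails at once if the cover is wrenched or rammed: more than 35 N between it and a tub (contact force between cover and empty_tub above 35 N or contact force between cover and tub_stand above 35 N).
It fails at once if another thing on the table is pushed more than 20 mm or knocked over (distance of any of cork_cushion, spool, pin_box, ruler, scissors, water_bottle, soda_bottle, beaker from where it was at the start of the episode above 0.02 m or angle between any of cork_cushion, spool, pin_box, ruler, scissors, water_bottle, soda_bottle, beaker's own z axis and vertical above 0.5 rad).
It also fails if it takes over 45 s, if anything falls off the work surface, if the arm or the gripper's body presses on something with over 40 N, if the wrist force passes 120 N, or if a joint passes its speed limit or range.

## Robot

A 6-joint arm with a two-finger parallel gripper is mounted at the origin on the work surface. World frame = base frame: x ahead of the robot, y to its left, z up, the work surface at z = 0. Lengths are in mm, angles in rad, forces in N, time in s.
With the tool pointing down it reaches from about 275 to 1000 mm from the base axis. Payload 8.4 kg.
Tool frame: the origin (TCP) lies on the centre line of the jaws, within the pads' length; the fingertips stand r.tip_reach ahead of it and the grasp point (between the pads) lies 11 mm behind it (r.tip_reach is the distance from the TCP to the fingertips, in mm); z points along the fingers, y is the line along which they close (so a half turn about z gives the same grasp; the last joint's range is limited). The gripper opens to 85 mm and grips with 20 to 120 N. Pads are 22 mm wide; open, the fingers measure 114 mm over their backs; the gripper's body (76 mm by 85 mm) begins 54 mm behind the grasp point. The pads swing forward as they close: fully open they stand 13 mm farther back than shut.
Start: joints at [-0.002, 0.353, 1.633, -0, 1.155, -0.002], TCP at [625.002, -0, 239.281] pointing down, gripper open.
Joint ranges: [-2.63, 2.63], [-0.92, 2.1], [0.06, 2.66], [-1.3, 4.44], [0, 2.69], [-3.02, 3.02]. Speed limits (rad/s): [2.22, 2.22, 2.79, 3.14, 3.14, 3.14].

## Interface

Orientations are given as [roll, pitch, yaw] about the fixed x, y, z axes, in that order (R = Rz(yaw) Ry(pitch) Rx(roll)).
In Python, from rig import r gives the robot as it stands.
- The arm moves only by the tool carry_out, never from a script. Its argument "targets" is a list of rows, each an object with "dp": the shift along the tool's x, y, z in mm, a list of three; "yaw": the turn about the tool's z in degrees. A call has 1 to 12 rows; each row is the pose to reach, as a shift and turn from the pose commanded when the call began, along the tool's axes at that moment; what a row does not reach only later rows make up. A row lasts 1/8 s, in which the tool goes at most 62.5 mm and 10.7 degrees, less where a joint would pass 70% of its speed; a pose out of reach is approached as far as the arm can. A call with a gripper value outside its range is refused whole. "fingers" is the opening, from -1 (shut) to 1 (fully open), so that 0 is half open, set as the call begins (left out, the last holds). The fingers move at their own pace and stop on an object; "grip_force" is the grip in N (left out, the last holds). Time passes only in rows, so rows that repeat a pose let the fingers close. It gives the time, the measured TCP pose, the force, the opening and the grip force at its end, in the units of the state.
- r.sense(): the state, without advancing time (a new reading comes with each control period).
- r.grab_frame(name): name is "scene" or "side" or "wrist"; returns the picture (384x512x3 uint8, red, green, blue); there is no depth.
- r.get_calibration(name): a dict with "fx", "fy", "cx", "cy" (pixels), "rvec" (rotation vector, rad) and "tvec" (3), from world to camera coordinates, as OpenCV has them. Camera axes: x right, y down, z forward; pixel columns grow to the right and rows downward; lengths in mm; the calibration is good to about 2 mm. A picture is of the moment at which its call begins: read the wrist's pose just before it. get_calibration takes no time and is no camera call; for the wrist camera it gives the pose at the moment of the call.
- r.sign_off(): hands the job in; it is judged then, once.
The state is a dict: "clock": time; "qpos": joint angles; "qvel": joint speeds; "joint_efforts": joint torques, N m; "eef_pos": TCP position; "tcp_rot": TCP orientation; "contact_force": force on the tool from outside, world axes, zero at the start; "wrist_torque": the same for the moment, N m; "opening": opening from 0.0 (shut) to 1.0 (fully open); "grasp_force": force on a finger pad.
Only numpy, scipy, OpenCV 4.12 (cv2) and the standard library are available. Lean on these libraries where they do the work, as an engineer would, in place of code of your own. Each camera call takes 0.05 s, during which the arm holds its last target. There are 200 camera calls.

## Working session

There is one attempt and no reset: what is moved stays moved. The work goes in short steps, Python scripts to look and compute and a tool call to move; the robot and the scene stay as the last step left them, time stands still between calls to the robot, and variables do not carry over. Pictures are saved under pics/ and viewed, at most 10 in all, crops included, and the job is handed in when it is done.

Besides the shell and the picture viewer there is one more tool, called after "Request:" in YAML: its name, and indented under it one key for each argument. carry_out: Moves the arm, as the interface text tells. Its arguments: {"type":"object","properties":{"targets":{"type":"array","items":{"type":"object","properties":{"dp":{"type":"array","items":{"type":"number"}},"yaw":{"type":"number"}}}},"fingers":{"type":"number"},"grip_force":{"type":"number"}},"required":["targets"]}

```bash
mkdir -p pics; ls
python3 - <<'E'
from rig import r
import cv2,numpy as np
s=r.sense(); print({k:np.round(v,3) for k,v in s.items()}, r.tip_reach)
ims=[]
for n in("scene","side","wrist"):
    c=r.get_calibration(n); print(n,{k:np.round(v,3) for k,v in c.items()})
    im=r.grab_frame(n)[:,:,::-1]; cv2.imwrite(f"pics/{n}0.png",im); ims.append(im)
E
```

```text
pics
{'clock': np.float64(0.0), 'qpos': array([-0.002,  0.354,  1.634,  0.   ,  1.155, -0.002]), 'qvel': array([ 0.   ,  0.001,  0.001, -0.003,  0.002, -0.   ]), 'joint_efforts': array([-2.0000e-03, -6.0524e+01, -3.4206e+01, -0.0000e+00,  9.0000e-03,
        0.0000e+00]), 'eef_pos': array([ 6.24540e+02, -5.00000e-03,  2.38567e+02]), 'tcp_rot': array([-3.14 , -0.   ,  1.571]), 'contact_force': array([ 0.25 , -1.009,  0.491]), 'wrist_torque': array([-0.002, -0.032, -0.002]), 'grasp_force': np.float64(0.0), 'opening': np.float64(0.996)} 8.0
scene {'fx': np.float64(463.348), 'fy': np.float64(463.348), 'cx': np.float64(261.609), 'cy': np.float64(194.128), 'rvec': array([ 1.478,  2.243, -0.77 ]), 'tvec': array([ 128.041, -237.466, 1527.887])}
side {'fx': np.float64(397.82), 'fy': np.float64(397.82), 'cx': np.float64(253.711), 'cy': np.float64(190.029), 'rvec': array([ 2.221, -0.402,  0.167]), 'tvec': array([-364.612,  166.511, 1025.311])}
wrist {'fx': np.float64(339.936), 'fy': np.float64(339.936), 'cx': np.float64(253.336), 'cy': np.float64(192.567), 'rvec': array([-2.838e+00, -1.000e-03,  3.000e-03]), 'tvec': array([-624.646,  -38.622,  380.454])}
```

View pics/scene0.png

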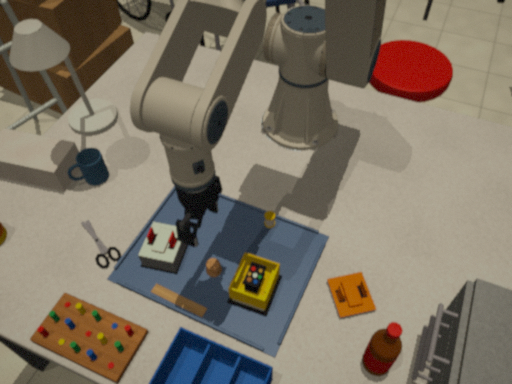

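View pics/wrist0.png

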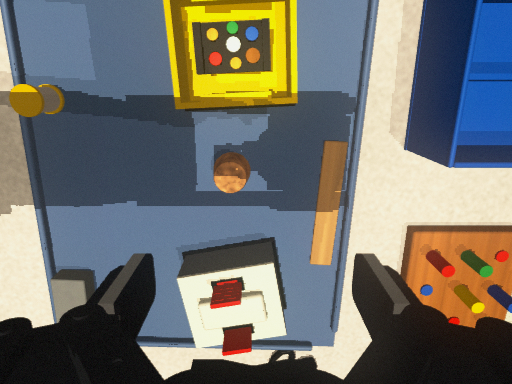

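Scene: white cover with red tabs on the grey tub at (165,240), orange look-alike at (351,295), yellow tub at (255,283). Wrist: tabs at (227,292) and (237,340), yellow tub centred near (235,45).

```bash
cat > h.py <<'E'
import cv2,numpy as np
from rig import r
def cam(n):
    c=r.get_calibration(n); R,_=cv2.Rodrigues(np.array(c["rvec"],float)); K=np.array([[c["fx"],0,c["cx"]],[0,c["fy"],c["cy"]],[0,0,1]]); return K,R,np.array(c["tvec"],float).ravel()
def ray(C,uv,z):
    K,R,t=C; o=-R.T@t; d=R.T@np.linalg.inv(K)@np.array([uv[0],uv[1],1.]); return o+d*(z-o[2])/d[2]
def proj(C,P):
    K,R,t=C; p=K@(R@np.array(P,float)+t); return p[:2]/p[2]
def masks(im):
    h=cv2.cvtColor(im,cv2.COLOR_RGB2HSV); H,S,V=[h[...,i].astype(int) for i in range(3)]
    return dict(red=((H<5)|(H>174))&(S>150)&(V>60), yellow=(H>22)&(H<34)&(S>150)&(V>90), white=(S<60)&(V>170))
def blobs(m,amin=30):
    n,l,st,c=cv2.connectedComponentsWithStats(m.astype(np.uint8)); return [(st[i].tolist(),np.round(c[i],1).tolist(),l==i) for i in range(1,n) if st[i,4]>=amin]
E
python3 - <<'E'
from h import *
for n in("wrist","scene","side"):
    im=cv2.imread(f"pics/{n}0.png")[:,:,::-1].copy(); C=cam(n); print(n,'cam',np.round(-C[1].T@C[2]))
    M=masks(im)
    for k,z in(("red",80),("yellow",68)):
        for st,c,l in blobs(M[k],25):
            q=cv2.minAreaRect(np.argwhere(l)[:,::-1].astype(np.float32))
            print(k,st,c,np.round(ray(C,c,z)[:2]),'rect',np.round(q[1],0),round(q[2]))
E
```

```text
wrist cam [625.  77. 373.]
red [209, 52, 13, 13, 89] [214.9, 57.9] [594.  99.] rect [12. 12.] 34
red [496, 251, 13, 11, 106] [501.7, 255.9] [863. -78.] rect [11. 11.] 45
red [427, 253, 28, 24, 206] [443.1, 267.3] [809. -91.] rect [32. 12.] 34
red [210, 280, 31, 29, 395] [224.4, 294.3] [ 596. -121.] rect [25. 33.] 82
red [448, 317, 11, 8, 64] [453.5, 320.7] [ 830. -152.] rect [ 7. 10.] 90
red [222, 327, 29, 29, 546] [236.2, 342.5] [ 607. -180.] rect [25. 31.] 82
yellow [163, 0, 17, 98, 640] [171.3, 47.3] [557. 108.] rect [98.  7.] 83
yellow [182, 0, 105, 105, 5203] [240.1, 51.1] [614. 105.] rect [104. 104.] 90
yellow [288, 0, 9, 97, 693] [292.8, 45.3] [658. 109.] rect [96.  8.] 90
yellow [207, 29, 11, 11, 96] [211.9, 33.9] [591. 118.] rect [10. 10.] 90
yellow [231, 57, 10, 12, 90] [235.4, 62.6] [610.  96.] rect [10. 10.] 45
yellow [11, 84, 26, 8, 152] [22.6, 88.2] [426.  75.] rect [25.  7.] 0
yellow [277, 98, 10, 5, 25] [281.7, 99.5] [649.  66.] rect [4. 9.] 90
yellow [471, 302, 14, 11, 116] [477.4, 307.2] [ 860. -145.] rect [10. 13.] 63
scene cam [1074.  337. 1068.]
red [370, 41, 82,
[... 831 characters left out ...]
47.] rect [10.  6.] 83
yellow [59, 339, 6, 6, 29] [61.3, 341.3] [ 919. -220.] rect [5. 5.] 90
side cam [ 119. -780.  768.]
red [281, 76, 8, 7, 44] [284.7, 78.7] [772. 670.] rect [6. 7.] 90
red [275, 107, 18, 19, 207] [283.1, 116.1] [638. 377.] rect [18. 17.] 90
red [340, 201, 11, 13, 74] [344.8, 206.7] [ 595. -128.] rect [ 9. 13.] 7
red [355, 214, 11, 14, 89] [360.1, 220.7] [ 603. -188.] rect [ 8. 14.] 11
red [480, 222, 9, 13, 39] [484.3, 227.4] [ 870. -316.] rect [ 5. 13.] 15
red [227, 307, 6, 26, 86] [229.1, 319.9] [ 214. -340.] rect [25.  5.] 90
red [189, 311, 5, 20, 60] [190.8, 320.3] [ 144. -314.] rect [ 4. 19.] 0
yellow [295, 150, 18, 6, 31] [303.5, 152.6] [613. 155.] rect [ 2. 18.] 75
```

View pics/side0.png

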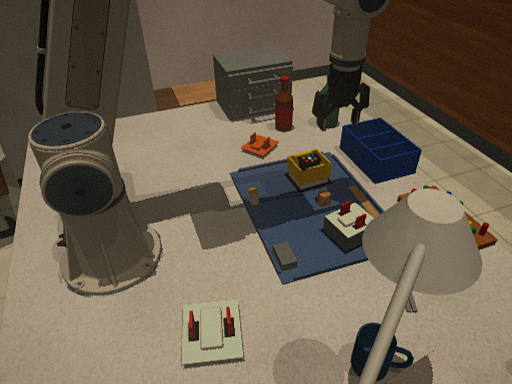

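Side view: a second, larger white cover lies on the table at (211,335) by the robot base. The candidates are grey-tub white (165,240 scene), orange (351,295 scene) and this one. The smaller non-orange one is the cover on the grey tub, at about (603,-152). I'll go above it and look from close by.

Request:
carry_out:
  targets:
    - {"dp": [-20,-3,8],"yaw": 10}
    - {"dp": [-40,-6,16],"yaw": 20}
    - {"dp": [-60,-9,24],"yaw": 30}
    - {"dp": [-80,-12,32],"yaw": 40}
    - {"dp": [-100,-15,40],"yaw": 50}
    - {"dp": [-120,-18,48],"yaw": 60}
    - {"dp": [-140,-20,55],"yaw": 70}
    - {"dp": [-152,-22,60],"yaw": 80}
    - {"dp": [-152,-22,60],"yaw": 82}
    - {"dp": [-152,-22,60],"yaw": 82}
  fingers: 1
  grip_force: 30

```text
clock: 1.4
eef_pos: [603.1, -151.6, 179.3]
tcp_rot: [-3.141, -0.0, 0.142]
contact_force: [0.2, -0.6, 0.8]
opening: 1.0
grasp_force: 0.0
```

Run:
```python
from h import *
s=r.sense(); print(s['clock'],np.round(s['eef_pos'],1),np.round(s['tcp_rot'],3),s['contact_force'])
C=cam("wrist"); im=r.grab_frame("wrist"); cv2.imwrite("pics/w1.png",im[:,:,::-1])
print('cam',np.round(-C[1].T@C[2]))
for st,c,l in blobs(masks(im)["red"],60):
    q=cv2.minAreaRect(np.argwhere(l)[:,::-1].astype(np.float32))
    print(st,c,[np.round(ray(C,p,88)[:2],1).tolist() for p in cv2.boxPoints(q)],np.round(q[1]),round(q[2],1))
```

```text
1.4 [ 603.1 -151.6  179.3] [-3.141 -0.     0.142] [ 0.20155913 -0.63556839  0.82640767]
cam [ 679. -140.  314.]
[289, 171, 12, 52, 439] [294.7, 195.0] [[627.8, -172.2], [628.9, -179.7], [591.9, -186.5], [590.8, -178.7]] [51. 11.] 90.0
[210, 173, 13, 52, 464] [215.8, 198.0] [[618.3, -118.2], [620.0, -126.0], [582.9, -132.6], [581.2, -124.3]] [51. 12.] 86.4
```

View pics/w1.png

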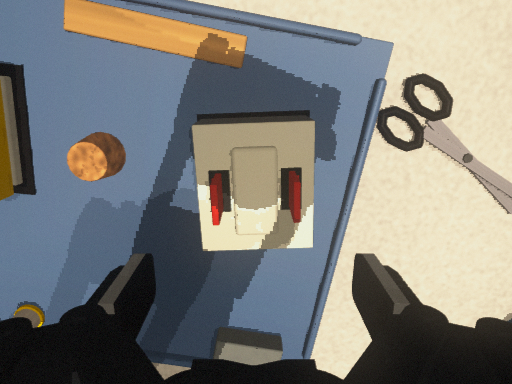

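Close view: plate corners near (193,127), (315,122), (313,246) and (203,250), with tabs at (215,198) and (295,195). It is the right cover, nearly aligned with the gripper.

Run:
```python
from h import *
C=cam("wrist")
im=cv2.imread("pics/w1.png")[:,:,::-1].copy()
h=cv2.cvtColor(im,cv2.COLOR_RGB2HSV)
m=((h[...,0]<60)&(h[...,2]>100)&(h[...,1]<130)|masks(im)["red"])
m[:,:150]=0;m[:,330:]=0;m[:100]=0;m[260:]=0
b=max(blobs(m),key=lambda b:b[0][4]); print(b[0])
cnt=max(cv2.findContours(b[2].astype(np.uint8),0,2)[0],key=cv2.contourArea)
q=cv2.approxPolyDP(cv2.convexHull(cnt),6,True)[:,0]; print(q.tolist())
for z in(54,):
    P=np.array([ray(C,p,z) for p in q]); print(np.round(P,1).tolist(),'c',P.mean(0))
    for i in range(len(P)): d=P[i]-P[i-1]; print(np.linalg.norm(d),np.degrees(np.arctan2(d[1],d[0])))
# tab top/bottom: crop scan across red blobs
crop=cv2.resize(im[110:260,180:330,::-1],None,fx=4,fy=4,interpolation=cv2.INTER_NEAREST); cv2.imwrite("pics/c1.png",crop)
```

```text
[192, 121, 123, 130, 13865]
[[314, 121], [312, 247], [203, 250], [192, 125]]
[[661.0, -188.9, 54.0], [558.0, -207.6, 54.0], [542.1, -116.8, 54.0], [644.9, -98.3, 54.0]] c [ 601.4844498  -152.87719301   54.        ]
92.00176249864002 -79.9611104930549
104.66888685987168 -169.67900227049032
92.20616163768362 99.92946036514546
104.4919769809073 10.209489094112154
```

View pics/c1.png

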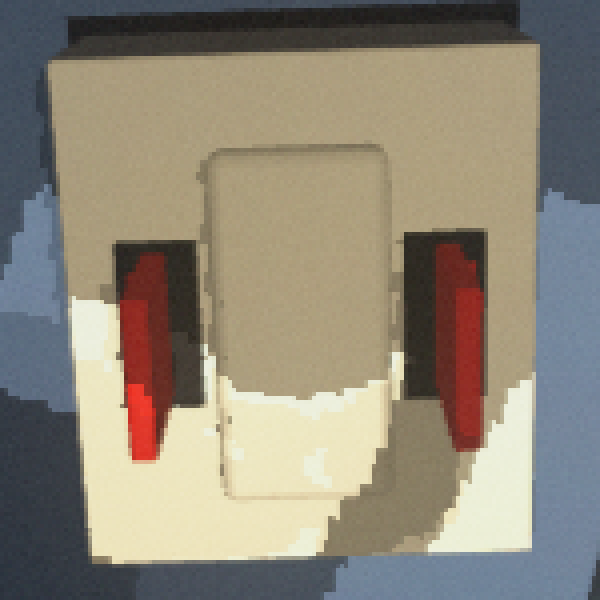

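Request:
carry_out:
  targets:
    - {"dp": [-2,1,25],"yaw": -2}
    - {"dp": [-2,1,50],"yaw": -2}
    - {"dp": [-2,1,75],"yaw": -2}
    - {"dp": [-2,1,95],"yaw": -2}
    - {"dp": [-2,1,106],"yaw": -2}
    - {"dp": [-2,1,113],"yaw": -2}
    - {"dp": [-2,1,113],"yaw": -2}
    - {"dp": [-2,1,113],"yaw": -2}
  fingers: 1

```text
clock: 2.45
eef_pos: [601.6, -153.4, 67.0]
tcp_rot: [3.141, -0.001, 0.175]
contact_force: [-0.0, -0.7, -0.3]
opening: 1.001
grasp_force: 0.0
```

Request:
carry_out:
  targets:
    - {"dp": [0,0,0]}
    - {"dp": [0,0,0]}
    - {"dp": [0,0,0]}
    - {"dp": [0,0,0]}
  fingers: 0.5
  grip_force: 25

```text
schema error: expected keys dp, yaw
```

Request:
carry_out:
  targets:
    - {"dp": [0,0,0]}
    - {"dp": [0,0,0]}
    - {"dp": [0,0,0]}
  fingers: 0.35

```text
schema error: expected keys dp, yaw
```

Request:
carry_out:
  targets:
    - {"dp": [0,0,0],"yaw": 0}
    - {"dp": [0,0,0],"yaw": 0}
    - {"dp": [0,0,0],"yaw": 0}
    - {"dp": [0,0,0],"yaw": 0}
  fingers: 0.5
  grip_force: 25

```text
clock: 2.95
eef_pos: [601.2, -153.3, 66.3]
tcp_rot: [3.142, -0.0, 0.175]
contact_force: [-0.3, -0.1, 0.1]
opening: 0.752
grasp_force: 0.0
```

Request:
carry_out:
  targets:
    - {"dp": [0,0,0],"yaw": 0}
    - {"dp": [0,0,0],"yaw": 0}
    - {"dp": [0,0,0],"yaw": 0}
  fingers: 0.35

```text
clock: 3.32
eef_pos: [601.3, -153.4, 66.6]
tcp_rot: [3.141, -0.0, 0.175]
contact_force: [-2.0, 0.2, 6.1]
opening: 0.678
grasp_force: 6.6
```

Request:
carry_out:
  targets:
    - {"dp": [0,0,0],"yaw": 0}
    - {"dp": [0,0,0],"yaw": 0}
    - {"dp": [0,0,0],"yaw": 0}
    - {"dp": [0,0,0],"yaw": 0}
  fingers: 0.2

```text
clock: 3.82
eef_pos: [601.4, -153.3, 67.1]
tcp_rot: [3.141, -0.001, 0.175]
contact_force: [-2.1, 0.3, 9.9]
opening: 0.603
grasp_force: 15.9
```

Request:
carry_out:
  targets:
    - {"dp": [0,0,0],"yaw": 0}
    - {"dp": [0,0,0],"yaw": 0}
    - {"dp": [0,0,-1],"yaw": 0}
    - {"dp": [0,0,-1],"yaw": 0}
  fingers: 0.05
  grip_force: 28

```text
clock: 4.32
eef_pos: [601.3, -153.3, 67.5]
tcp_rot: [3.142, -0.0, 0.174]
contact_force: [-0.2, 0.4, 5.5]
opening: 0.595
grasp_force: 31.2
```

Request:
carry_out:
  targets:
    - {"dp": [0,0,-1],"yaw": 0}
    - {"dp": [0,0,-2],"yaw": 0}
    - {"dp": [0,0,-3],"yaw": 0}
    - {"dp": [0,0,-4],"yaw": 0}

```text
clock: 4.82
eef_pos: [601.1, -153.3, 71.2]
tcp_rot: [-3.141, 0.0, 0.174]
contact_force: [0.4, 0.1, -0.2]
opening: 0.596
grasp_force: 29.3
```

Request:
carry_out:
  targets:
    - {"dp": [0,0,-6],"yaw": 0}
    - {"dp": [0,0,-16],"yaw": 0}
    - {"dp": [0,0,-30],"yaw": 0}
    - {"dp": [0,0,-45],"yaw": 0}
    - {"dp": [0,0,-55],"yaw": 0}
    - {"dp": [0,0,-60],"yaw": 0}

```text
clock: 5.58
eef_pos: [601.5, -153.4, 132.4]
tcp_rot: [3.141, -0.001, 0.175]
contact_force: [-0.7, 0.6, -1.8]
opening: 0.596
grasp_force: 29.5
```

Request:
carry_out:
  targets:
    - {"dp": [-2,-10,-5],"yaw": 0}
    - {"dp": [-6,-35,-15],"yaw": 1}
    - {"dp": [-11,-65,-25],"yaw": 2}
    - {"dp": [-16,-100,-30],"yaw": 3}
    - {"dp": [-22,-135,-30],"yaw": 4}
    - {"dp": [-28,-170,-30],"yaw": 5}
    - {"dp": [-34,-205,-30],"yaw": 6}
    - {"dp": [-39,-240,-30],"yaw": 7}
    - {"dp": [-42,-260,-30],"yaw": 8}
    - {"dp": [-44,-270,-30],"yaw": 8}
    - {"dp": [-44,-273,-30],"yaw": 8}
    - {"dp": [-44,-273,-30],"yaw": 8}

```text
clock: 7.08
eef_pos: [510.5, 107.6, 161.2]
tcp_rot: [3.141, 0.0, 0.035]
contact_force: [-0.5, 0.6, -2.0]
opening: 0.596
grasp_force: 29.5
```

Run:
```python
from h import *
s=r.sense(); print(s['clock'],np.round(s['eef_pos'],1),np.round(s['tcp_rot'],3),s['contact_force'],s['opening'],s['grasp_force'])
C=cam("wrist"); im=r.grab_frame("wrist"); cv2.imwrite("pics/w2.png",im[:,:,::-1])
print('cam',np.round(-C[1].T@C[2]))
```

```text
7.075 [510.5 107.6 161.2] [3.141 0.    0.035] [-0.46814403  0.60895179 -2.00091382] 0.5956900414270522 29.52060878276825
cam [587. 111. 296.]
```

View pics/w2.png

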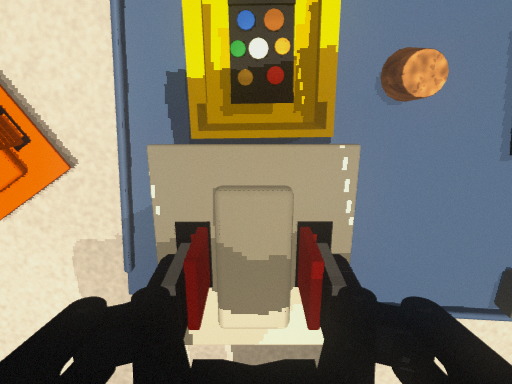

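Wrist view: the yellow tub's near rim runs (191,137)-(334,135) with its far end cut off. The held cover's front edge runs (148,145)-(360,145). I'll measure both in the same frame.

```bash
cat > m.py <<'E'
from h import *
def fit(pts,axis): # axis 0: v=f(u); 1: u=f(v)
    p=np.array(pts,float); x,y=(p[:,0],p[:,1]) if axis==0 else (p[:,1],p[:,0])
    for _ in range(3):
        a=np.polyfit(x,y,1); e=abs(np.polyval(a,x)-y); k=e<max(1,2*e.std()); x,y=x[k],y[k]
    return a
def inter(a,b): # v=a0u+a1 ; u=b0v+b1
    v=(a[0]*b[1]+a[1])/(1-a[0]*b[0]); return np.array([b[0]*v+b[1],v])
def edges(m,vb,us,vs):
    bot=fit([(u,(np.flatnonzero(m[:vb,u]).max()+.5)) for u in us],0)
    L=fit([(np.flatnonzero(m[v]).min()-.5,v) for v in vs],1); R=fit([(np.flatnonzero(m[v]).max()+.5,v) for v in vs],1)
    return inter(bot,L),inter(bot,R),L,R
E
python3 - <<'E'
from m import *
im=cv2.imread("pics/w2.png")[:,:,::-1].copy(); C=cam("wrist")
h=cv2.cvtColor(im,cv2.COLOR_RGB2HSV); H,S,V=[h[...,i].astype(int) for i in range(3)]
y=(H>18)&(H<36)&(S>140)&(V>50); y[:,:150]=0;y[:,370:]=0;y[145:]=0
p,q,L,R=edges(y,145,range(200,325,3),range(40,130,3)); print('tub',p,q)
for z in (62,66,70,74,76):
    a,b=ray(C,p,z),ray(C,q,z); d=b-a; l=np.linalg.norm(d); n=np.array([-d[1],d[0]])/l
    t=ray(C,(np.polyval(L,5),5),z); t2=ray(C,(np.polyval(R,5),5),z)
    print(z,round(l,1),'w far',round(np.linalg.norm((t2-t)),1),'yaw',np.degrees(np.arctan2(n[1],n[0])),'yawL',[round(np.degrees(np.arctan2(*(f-g)[1::-1])),2) for f,g in((t,a),(t2,b))],'centre',np.round((a+b)[:2]/2+52*n,1))
# cover
w=(S<90)&(V>110)&~((H>90)&(H<130)&(S>60)); w[:143]=0; w[230:]=0; w[:,:140]=0; w[:,370:]=0
top=fit([(u,np.flatnonzero(w[:,u]).min()-.5) for u in range(165,345,3)],0)
Lc=fit([(np.flatnonzero(w[v]).min()-.5,v) for v in range(150,180,2)],1);Rc=fit([(np.flatnonzero(w[v]).max()+.5,v) for v in range(150,180,2)],1)
p,q=inter(top,Lc),inter(top,Rc); print('cover',p,q)
for z in(140,144,148):
    a,b=ray(C,p,z),ray(C,q,z); d=b-a;l=np.linalg.norm(d);n=np.array([-d[1],d[0]])/l
    print(z,round(l,1),np.degrees(np.arctan2(n[1],n[0])),'centre',np.round((a+b)[:2]/2-52*n,1))
E
```

```text
tub [190.53569952 138.56682838] [332.65488621 136.3826235 ]
62 97.5 w far 97.4 yaw 2.866492834701924 yawL [np.float64(2.55), np.float64(2.64)] centre [605.9 106.4]
66 95.9 w far 95.7 yaw 2.866492834701995 yawL [np.float64(2.55), np.float64(2.64)] centre [606.5 106.5]
70 94.2 w far 94.1 yaw 2.8664928347019307 yawL [np.float64(2.55), np.float64(2.64)] centre [607.  106.7]
74 92.5 w far 92.4 yaw 2.8664928347019334 yawL [np.float64(2.55), np.float64(2.64)] centre [607.6 106.8]
76 91.7 w far 91.6 yaw 2.8664928347019347 yawL [np.float64(2.55), np.float64(2.64)] centre [607.9 106.8]
cover [144.54892695 143.69416546] [361.14067954 143.14250545]
140 99.6 2.1341280174309456 centre [510.3 108.1]
144 97.1 2.134128017430921 centre [511.  108.1]
148 94.5 2.1341280174308954 centre [511.6 108.1]
```

Request:
carry_out:
  targets:
    - {"dp": [15,1,0],"yaw": 0}
    - {"dp": [40,2,0],"yaw": 0}
    - {"dp": [65,3,0],"yaw": -0.3}
    - {"dp": [85,4,0],"yaw": -0.6}
    - {"dp": [95,4.7,0],"yaw": -0.6}
    - {"dp": [96.3,4.7,0],"yaw": -0.6}
    - {"dp": [96.3,4.7,0],"yaw": -0.6}
    - {"dp": [96.3,4.7,0],"yaw": -0.6}

```text
clock: 8.12
eef_pos: [606.2, 106.6, 161.3]
tcp_rot: [3.142, 0.0, 0.046]
contact_force: [-0.0, -0.2, -0.4]
opening: 0.597
grasp_force: 29.5
```

Run:
```python
from h import *
s=r.sense(); print(s['clock'],np.round(s['eef_pos'],1),np.round(s['tcp_rot'],4),s['contact_force'],s['opening'],s['grasp_force'])
im=r.grab_frame("wrist"); cv2.imwrite("pics/w3.png",im[:,:,::-1])
```

```text
8.125 [606.2 106.6 161.3] [3.1416e+00 4.0000e-04 4.5500e-02] [-0.00854952 -0.21214813 -0.43750795] 0.5973035827929137 29.51597660779953
```

View pics/w3.png

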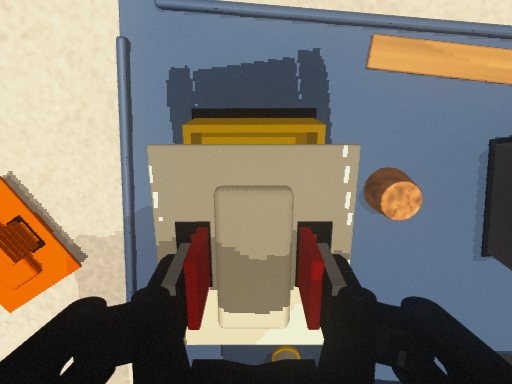

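Far tub wall is visible: outer face at rows 118-124, rim outer edge near row 124, columns 183-325. The cover's front edge is at row 145, columns 148-360.

Run:
```python
from m import *
im=cv2.imread("pics/w3.png")[:,:,::-1].copy(); C=cam("wrist")
h=cv2.cvtColor(im,cv2.COLOR_RGB2HSV); H,S,V=[h[...,i].astype(int) for i in range(3)]
print([ (v,im[v,200].tolist(),im[v,260].tolist()) for v in range(112,146,2)])
y=(H>15)&(H<36)&(S>140)&(V>50)
for v in range(114,145,3): u=np.flatnonzero(y[v,150:350]); print(v,(u.min()+150,u.max()+150) if len(u) else None)
```

```text
[(112, [29, 24, 22], [32, 29, 24]), (114, [32, 30, 25], [32, 26, 22]), (116, [35, 32, 30], [34, 26, 20]), (118, [114, 86, 18], [114, 83, 14]), (120, [115, 83, 12], [123, 89, 16]), (122, [121, 93, 22], [120, 87, 14]), (124, [131, 97, 19], [136, 99, 16]), (126, [168, 126, 11], [175, 127, 13]), (128, [172, 128, 17], [172, 127, 6]), (130, [174, 129, 18], [171, 128, 5]), (132, [154, 115, 15], [156, 119, 15]), (134, [110, 81, 22], [128, 94, 5]), (136, [113, 85, 20], [132, 96, 13]), (138, [117, 89, 22], [172, 128, 13]), (140, [118, 88, 23], [178, 133, 16]), (142, [115, 85, 22], [171, 127, 15]), (144, [121, 110, 84], [125, 110, 80])]
114 None
117 None
120 (np.int64(191), np.int64(317))
123 (np.int64(186), np.int64(322))
126 (np.int64(182), np.int64(325))
129 (np.int64(183), np.int64(325))
132 (np.int64(183), np.int64(325))
135 (np.int64(183), np.int64(324))
138 (np.int64(183), np.int64(324))
141 (np.int64(183), np.int64(324))
144 None
```

Run:
```python
from m import *
C=cam("wrist"); n=np.array([np.cos(.0463),np.sin(.0463),0])
for z in(70,73,76):
    a,b=ray(C,(182.3,124.9),z),ray(C,(325.8,124.9),z); print(z,np.linalg.norm(b-a),np.degrees(np.arctan2(*(a-b)[:2]*[-1,1])),((a+b)/2-52*n)[:2])
for z in(146,149):
    a,b=ray(C,(144.5,143.7),z),ray(C,(361.1,143.2),z); print('cover',((a+b)/2-52*n)[:2])
    a,b=ray(C,(148,144),z),ray(C,(360,144),z); print('cover',np.linalg.norm(b-a),((a+b)/2-52*n)[:2])
```

```text
70 94.1335357907193 2.6124915115071783 [606.90396063 106.64376701]
73 92.88427453152899 2.61249151150717 [607.22708358 106.66561445]
76 91.63501327233871 2.6124915115071605 [607.55020653 106.6874619 ]
cover [606.97433429 107.38353247]
cover 93.87061296816148 [606.75511537 106.83132741]
cover [607.4597069  107.40165532]
cover 91.9938773620464 [607.24487078 106.86049038]
```

Tub (607.3, 106.7) and cover (607.2, 106.9) agree, with matching yaw and a rim near 75 mm. Descending.

Request:
carry_out:
  targets:
    - {"dp": [0,0,12],"yaw": 0}
    - {"dp": [0,0,28],"yaw": 0}
    - {"dp": [0,0,42],"yaw": 0}
    - {"dp": [0,0,50],"yaw": 0}
    - {"dp": [0,0,53],"yaw": 0}
    - {"dp": [0,0,53],"yaw": 0}

```text
clock: 8.93
eef_pos: [606.9, 106.6, 108.2]
tcp_rot: [-3.142, 0.0, 0.045]
contact_force: [0.0, 0.1, -1.8]
opening: 0.594
grasp_force: 29.5
```

Request:
carry_out:
  targets:
    - {"dp": [0,0,1],"yaw": 0}
    - {"dp": [0,0,2],"yaw": 0}
    - {"dp": [0,0,3],"yaw": 0}
    - {"dp": [0,0,4],"yaw": 0}
    - {"dp": [0,0,5],"yaw": 0}
    - {"dp": [0,0,6],"yaw": 0}

```text
clock: 9.68
eef_pos: [606.8, 106.6, 102.2]
tcp_rot: [3.142, 0.0, 0.045]
contact_force: [-0.6, 0.3, -1.3]
opening: 0.6
grasp_force: 29.5
```

Request:
carry_out:
  targets:
    - {"dp": [0,0,1],"yaw": 0}
    - {"dp": [0,0,2],"yaw": 0}
    - {"dp": [0,0,2],"yaw": 0}

```text
clock: 10.05
eef_pos: [606.8, 106.6, 100.2]
tcp_rot: [3.142, 0.0, 0.045]
contact_force: [-0.3, 0.1, -1.7]
opening: 0.596
grasp_force: 29.5
```

Request:
carry_out:
  targets:
    - {"dp": [0,0,1],"yaw": 0}
    - {"dp": [0,0,2],"yaw": 0}
    - {"dp": [0,0,2],"yaw": 0}

```text
clock: 10.42
eef_pos: [606.8, 106.6, 98.2]
tcp_rot: [3.142, 0.0, 0.045]
contact_force: [0.1, -1.0, -0.6]
opening: 0.594
grasp_force: 29.5
```

Request:
carry_out:
  targets:
    - {"dp": [0,0,1],"yaw": 0}
    - {"dp": [0,0,2],"yaw": 0}
    - {"dp": [0,0,2],"yaw": 0}

```text
clock: 10.8
eef_pos: [606.9, 106.6, 96.5]
tcp_rot: [3.142, -0.0, 0.045]
contact_force: [-0.5, 0.4, 2.9]
opening: 0.599
grasp_force: 30.7
```

Request:
carry_out:
  targets:
    - {"dp": [0,0,1],"yaw": 0}
    - {"dp": [0,0,2],"yaw": 0}
    - {"dp": [0,0,3],"yaw": 0}
    - {"dp": [0,0,3],"yaw": 0}

```text
clock: 11.3
eef_pos: [606.9, 106.6, 93.3]
tcp_rot: [-3.142, -0.0, 0.045]
contact_force: [-1.1, 0.7, 3.9]
opening: 0.594
grasp_force: 31.0
```

Request:
carry_out:
  targets:
    - {"dp": [0,0,1],"yaw": 0}
    - {"dp": [0,0,2],"yaw": 0}
    - {"dp": [0,0,2],"yaw": 0}

```text
clock: 11.68
eef_pos: [606.9, 106.6, 91.3]
tcp_rot: [-3.142, -0.0, 0.045]
contact_force: [-1.5, -0.4, 4.6]
opening: 0.597
grasp_force: 31.2
```

Request:
carry_out:
  targets:
    - {"dp": [0,0,1],"yaw": 0}
    - {"dp": [0,0,1],"yaw": 0}

```text
clock: 11.92
eef_pos: [606.9, 106.6, 90.3]
tcp_rot: [-3.142, -0.0, 0.045]
contact_force: [-1.8, -0.4, 4.5]
opening: 0.596
grasp_force: 31.3
```

Request:
carry_out:
  targets:
    - {"dp": [0,0,1],"yaw": 0}
    - {"dp": [0,0,1],"yaw": 0}

```text
clock: 12.18
eef_pos: [606.9, 106.6, 89.3]
tcp_rot: [3.142, -0.0, 0.045]
contact_force: [-1.2, 0.4, 5.3]
opening: 0.592
grasp_force: 31.4
```

Request:
carry_out:
  targets:
    - {"dp": [0,0,0.7],"yaw": 0}
    - {"dp": [0,0,0.7],"yaw": 0}

```text
clock: 12.42
eef_pos: [606.9, 106.6, 88.7]
tcp_rot: [-3.142, -0.0, 0.045]
contact_force: [-1.5, -1.1, 5.8]
opening: 0.596
grasp_force: 31.5
```

Request:
carry_out:
  targets:
    - {"dp": [0,0,0.7],"yaw": 0}
    - {"dp": [0,0,0.7],"yaw": 0}

```text
clock: 12.68
eef_pos: [606.9, 106.6, 88.6]
tcp_rot: [-3.142, -0.0, 0.045]
contact_force: [-2.9, -0.5, 11.3]
opening: 0.593
grasp_force: 33.2
```

Request:
carry_out:
  targets:
    - {"dp": [0,0,0.5],"yaw": 0}
    - {"dp": [0,0,0.5],"yaw": 0}

```text
clock: 12.92
eef_pos: [607.0, 106.6, 88.5]
tcp_rot: [-3.142, -0.0, 0.045]
contact_force: [-5.2, -1.5, 16.1]
opening: 0.592
grasp_force: 34.6
```

Request:
carry_out:
  targets:
    - {"dp": [0,0,0.2],"yaw": 0}
    - {"dp": [0,0,0.2],"yaw": 0}
  fingers: 0.22

```text
clock: 13.18
eef_pos: [607.0, 106.7, 88.0]
tcp_rot: [-3.141, -0.0, 0.045]
contact_force: [-4.3, -0.8, 12.1]
opening: 0.609
grasp_force: 10.2
```

Request:
carry_out:
  targets:
    - {"dp": [0,0,0.5],"yaw": 0}
    - {"dp": [0,0,0.5],"yaw": 0}
  fingers: 0.28

```text
clock: 13.42
eef_pos: [607.0, 106.7, 87.3]
tcp_rot: [-3.141, -0.0, 0.045]
contact_force: [-3.0, -0.1, 10.4]
opening: 0.642
grasp_force: 8.6
```

Request:
carry_out:
  targets:
    - {"dp": [0,0,0.4],"yaw": 0}
    - {"dp": [0,0,0.4],"yaw": 0}
  fingers: 0.34

```text
clock: 13.68
eef_pos: [607.0, 106.7, 86.7]
tcp_rot: [-3.141, -0.0, 0.045]
contact_force: [-1.6, -0.2, 9.1]
opening: 0.665
grasp_force: 6.9
```

Request:
carry_out:
  targets:
    - {"dp": [0,0,0.4],"yaw": 0}
    - {"dp": [0,0,0.4],"yaw": 0}
  fingers: 0.4

```text
clock: 13.92
eef_pos: [607.0, 106.7, 86.1]
tcp_rot: [-3.142, -0.0, 0.045]
contact_force: [-2.2, -0.6, 5.7]
opening: 0.701
grasp_force: 5.3
```

Request:
carry_out:
  targets:
    - {"dp": [0,0,0],"yaw": 0}
    - {"dp": [0,0,0],"yaw": 0}
    - {"dp": [0,0,0],"yaw": 0}
    - {"dp": [0,0,0],"yaw": 0}
  fingers: 0.9

```text
clock: 14.42
eef_pos: [606.7, 106.6, 85.7]
tcp_rot: [3.142, 0.0, 0.045]
contact_force: [0.2, 1.2, 0.3]
opening: 0.949
grasp_force: 0.0
```

Run:
```python
from h import *
s=r.sense(); print(s['clock'],np.round(s['eef_pos'],1),s['contact_force'],s['opening'])
im=r.grab_frame("wrist"); cv2.imwrite("pics/w4.png",im[:,:,::-1])
```

```text
14.425 [606.7 106.6  85.7] [0.17371981 1.20654152 0.26674615] 0.9493768089565039
```

View pics/w4.png

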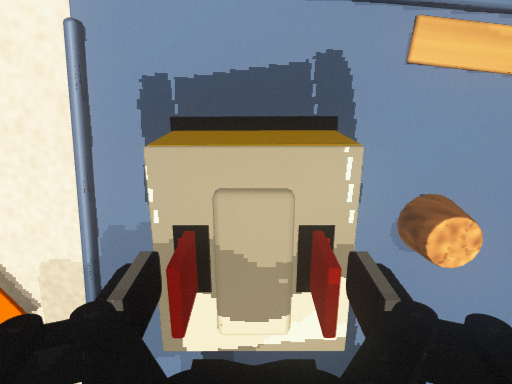

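The cover sits flush over the yellow tub with tabs out (183 and 325 columns) and the fingers clear. I'll retreat straight up and check its seating.

Request:
carry_out:
  targets:
    - {"dp": [0,0,-5],"yaw": 0}
    - {"dp": [0,0,-15],"yaw": 0}
    - {"dp": [0,0,-35],"yaw": 0}
    - {"dp": [0,0,-60],"yaw": 0}
    - {"dp": [0,0,-85],"yaw": 0}
    - {"dp": [0,0,-100],"yaw": 0}
    - {"dp": [0,0,-100],"yaw": 0}
    - {"dp": [0,0,-100],"yaw": 0}
  fingers: 1

```text
clock: 15.48
eef_pos: [606.3, 106.5, 185.3]
tcp_rot: [3.141, 0.001, 0.045]
contact_force: [0.1, -0.2, -0.4]
opening: 1.004
grasp_force: 0.0
```

Run:
```python
from h import *
C=cam("wrist"); im=r.grab_frame("wrist")
a=cv2.resize(im[70:270,150:370],None,fx=2.7,fy=2.7)[:540]
sd=r.grab_frame("side"); b=cv2.resize(sd[125:225,270:370],(540,540)) 
b=b[:540,:]; o=np.hstack([a[:540,:400*1] if 0 else cv2.resize(im[70:270,160:360],(400,400)),cv2.resize(sd[125:225,270:370],(400,400))])
cv2.imwrite("pics/w5.png",o[:,:,::-1])
for st,c,l in blobs(masks(im)["red"],60): print(st,c,np.round(ray(C,c,100),1))
print(r.sense()['clock'],r.sense()['contact_force'])
```

```text
[205, 174, 14, 56, 593] [211.3, 201.0] [606.9 135.8 100. ]
[290, 174, 12, 56, 478] [296.1, 201.0] [609.5  77.9 100. ]
15.575 [-0.04248982 -1.42594406  0.35333083]
```

View pics/w5.png

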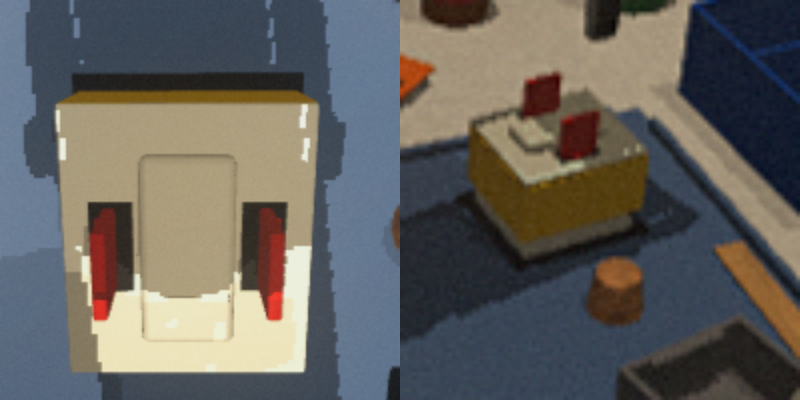

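The cover lies level and flush on the yellow tub. Tab spacing (135.8 to 77.9, about 58 mm between centres) shows both tabs out, and nothing else has been disturbed.

```bash
python3 -c "
from rig import r
print(r.sign_off())"
```

```text
the job is handed in; nothing more can be done
None
```

I clipped the white cover onto the yellow tub and handed the job in at about 15.6 s. The final pictures show it level and flush with both tabs out and the gripper clear, but sign-off gave no verdict and I couldn't measure the hooks' holding force directly.

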